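# Turn the banding wheel to the red post

### The arm

A 6-joint arm with a two-finger parallel gripper is mounted at the origin on the work surface. World frame = base frame: x ahead of the robot, y to its left, z up, the work surface at z = 0. Lengths are in m, angles in rad, forces in N, time in s.
With the tool pointing down it reaches from about 0.325 to 0.9 m from the base axis. Payload 3.5 kg.
Tool frame: the origin (TCP) lies midway between the tips of the shut fingers; the grasp point (between the pads) lies 19 mm behind it; z points along the fingers, y is the line along which they close (so a half turn about z gives the same grasp; the last joint's range is limited). The gripper opens to 85 mm and grips with 20 to 120 N. Pads are 22 mm wide; open, the fingers measure 114 mm over their backs; the gripper's body (76 mm by 85 mm) begins 54 mm behind the grasp point. The pads swing forward as they close: fully open they stand 13 mm farther back than shut.
Start: joints at [-0.103, 0.276, -0.026, 1.268, 0, 1.467], TCP at [0.625, -0, 0.231] pointing down, gripper open.
Joint ranges: [-3.12, 3.12], [-0.85, 1.88], [-1.08, 1.24], [-1.95, 2.15], [-1.57, 1.53], [-3.14, 3.14]. Speed limits (rad/s): [2.57, 2.57, 3.14, 3.14, 3.14, 3.14].

### API

Orientations are given as a unit quaternion [x, y, z, w].
In Python, from cell import r gives the robot as it stands.
- The arm moves only by the tool step_arm, never from a script. Its argument "increments" is a list of rows, each a list of 3 entries, a list of its own where there are three numbers: the finger opening in m, from 0 to 0.0854, then the shift along the tool's x, y, z in m, then the turn about the tool's z in degrees. A call has 1 to 10 rows; each row shifts and turns the commanded pose from where the row before left it, along the tool's axes as they then stand; what a row does not reach is not made up. A row lasts 1/10 s, in which the tool goes at most 50 mm and 8.59 degrees, less where a joint would pass 70% of its speed; a pose out of reach is approached as far as the arm can. A call with a gripper value outside its range is refused whole. The fingers move at their own pace and stop on an object; "force" is the grip in N (left out, the last holds). Time passes only in rows, so rows that do not move let the fingers close. It gives the time, the measured TCP pose, the force, the opening and the grip force at its end, in the units of the state.
- r.get_state(): the state, without advancing time (a new reading comes with each control period).
- r.get_image(name): name is "scene" or "side" or "wrist"; returns a dict with "frame" (420x560x3 uint8, blue, green, red), "depth" (420x560 float32, m along the optical axis (not along the pixel's ray), 0 where there is no reading), "fovy" (degrees; the focal length in pixels is half the picture's height over the tangent of half this angle, whatever the lens; pixels are square), "cx", "cy" (the principal point, pixels), "rvec" (rotation vector, rad) and "tvec" (3), from world to camera coordinates, as OpenCV has them. Camera axes: x right, y down, z forward; pixel columns grow to the right and rows downward; lengths in m; the calibration is good to about 2 mm. The wrist camera is an equidistant fisheye: a pixel r from the principal point sees the ray r / f radians off the axis. A picture is of the moment at which its call begins.
- r.hand_in(): hands the job in; it is judged then, once.
The state is a dict: "clock": time; "joints": joint angles; "dq": joint speeds; "tau": joint torques, N m; "position": TCP position; "eef_rot": TCP orientation; "ft_force": force on the tool from outside, world axes, zero at the start; "moment": the same for the moment, N m; "opening": finger opening in m; "gripper_force": force on a finger pad.
Only numpy, scipy, OpenCV 4.12 (cv2) and the standard library are available. Lean on these libraries where they do the work, as an engineer would, in place of code of your own. Each camera call takes 0.05 s, during which the arm holds its last target. There are 200 camera calls.

### The job

Turn the potter's banding wheel by pushing one of its arms round with a fingertip, gently and without spinning it, until the yellow arm points straight at the red post; then take the hand away. The clay cup must ride round on the wheel untouched: push only on the arms, not on the disc or the cup, and leave the jar, brush and plaster block where they are.

Things in the scene. Friction and masses are not known exactly. Their poses are not given: they have to be found in the camera images.
- hub (a point): Point on the vertical axis of the banding wheel, 64 mm above the table, at mid-height of its three arms; it turns with the wheel: its x axis points out along the yellow arm, z up. Three straight level arms stick out from the axis, 120 degrees apart: one yellow with a pointed end, two dark steel. Below them is only a round foot of 75 mm radius, fixed to the table.
- yellow_end (a point): Middle of the end of the yellow arm, 165 mm from the axis, 64 mm above the table (its point reaches 174 mm). Each arm is a bar 14 mm wide and 18 mm high, 55 to 73 mm above the table, ending 165 mm from the axis; between 90 and 165 mm from the axis a fingertip can come down beside it from above.
- wheel (a joint): Turning angle of the wheel in rad, growing counter-clockwise seen from above; it can make more than a full turn either way from any start. It turns easily (about 0.5 N at 140 mm from the axis) but with enough friction to stop within a few degrees once a slow push ends, and it stays where it is left.
- disc_top (a point): Centre of the top of the wheel's round off-white disc, radius 90 mm, 16 mm thick (74 to 90 mm above the table), lying over the arms and turning with them.
- cup: Terracotta cup without handle, 80 mm high, 72 mm across the rim, standing loose on the middle of the disc (its rim is 170 mm above the table). Origin at the centre of its underside, z up.
- red_top (a point): Centre of the top of the red post: a fixed round post 24 mm thick and 65 mm high, on a dark round foot of 48 mm, about 190 to 245 mm from the wheel's axis, just outside the sweep of the arms. Blue and white posts like it stand at other places round the wheel; which place is whose changes.
- blue_top (a point): Centre of the top of the blue post, built like the red one; not the target.
- white_top (a point): Centre of the top of the white post, built like the red one; not the target.
- jar: Closed amber jar with a white cap, 60 mm across, 85 mm high, standing loose on the table near the wheel. Origin at the centre of its underside.
- brush: Brush lying loose on the table near the wheel, about 200 mm long. Origin on its underside, x along the brush towards the bristles.
- mould: Loose white plaster block, 80 x 60 x 50 mm high, on the table near the wheel. Origin at the centre of its underside.
Things that resemble listed ones, but are neither listed nor needed, are in the scene too. What is shaped like the part that bears red_top but green or pink is not meant. Several things have the shape of the cup; the one meant has the colours described above.

How it is judged:
At the end, for the whole second after the job is handed in: The line of the yellow arm passes within 10 mm of the middle of the red post (the post is 24 mm thick), on the pointed side; the wheel is at rest; the cup stands upright on the disc within 20 mm of its centre; the jar, the brush and the plaster block are within 20 mm of where they were (y of red_top in the frame of hub between -0.01 and 0.01 m and x of red_top in the frame of hub above 0.1 m and velocity of joint wheel between -0.05 and 0.05 rad/s and distance between cup and disc_top below 0.02 m and angle between cup's own z axis and vertical below 0.1 rad and linear speed of cup below 0.02 m/s and distance of each of jar, brush, mould from where it was at the start of the episode below 0.02 m); the robot touches nothing.
It fails at once if the cup is touched by the robot (contact force between any of the arm, the fingers and cup above 0.3 N).
It fails at once if the cup slides, lifts or tips off its place on the disc (distance between cup and disc_top above 0.025 m or angle between cup's own z axis and vertical above 0.3 rad).
It fails at once if the disc is pushed instead of an arm (contact force between any of the fingers, the arm and wheel_c0 above 1 N).
It fails at once if the wheel is spun (faster than 2.5 rad/s) (velocity of joint wheel above 2.5 rad/s or velocity of joint wheel below -2.5 rad/s).
It fails at once if the jar, the brush or the plaster block is pushed or lifted away (over 20 mm) (distance of any of jar, brush, mould from where it was at the start of the episode above 0.02 m).
It also fails if it takes over 64 s, if anything falls off the work surface, if the arm or the gripper's body presses on something with over 40 N, if the wrist force passes 120 N, or if a joint passes its speed limit or range.

## Working session

There is one attempt and no reset: what is moved stays moved. The work goes in short steps, Python scripts to look and compute and a tool call to move; the robot and the scene stay as the last step left them, time stands still between calls to the robot, and variables do not carry over. Pictures are saved under pics/ and viewed, at most 10 in all, crops included, and the job is handed in when it is done.

Besides the shell and the picture viewer there is one more tool, called as name(argument=value, ...), one argument or row to a line, values as JSON. step_arm: Moves the arm, as the interface text tells. Its arguments: {"type":"object","properties":{"increments":{"type":"array","items":{"type":"array"}},"force":{"type":"number"}},"required":["increments"]}

```bash
ls; mkdir -p pics
cat > h.py <<'E'
import numpy as np, cv2
from cell import r
def cam(n):
    d=r.get_image(n); d['f']=d['frame'].shape[0]/2/np.tan(np.radians(d['fovy'])/2)
    d['R']=cv2.Rodrigues(np.array(d['rvec'],float))[0]; d['t']=np.array(d['tvec'],float).ravel(); return d
def ray(d,u,v):
    c=np.array([(u-d['cx'])/d['f'],(v-d['cy'])/d['f'],1.]); return -d['R'].T@d['t'], d['R'].T@c
def onz(d,u,v,z):
    o,q=ray(d,u,v); return o+q*(z-o[2])/q[2]
def cloud(d):
    h,w=d['depth'].shape; u,v=np.meshgrid(np.arange(w),np.arange(h)); z=d['depth']
    P=np.stack([(u-d['cx'])/d['f']*z,(v-d['cy'])/d['f']*z,z],-1)
    return (P-d['t'])@d['R']
E
python3 - <<'E'
from h import *
s=r.get_state(); print(s['clock'],s['position'],s['eef_rot'],s['opening'])
a=cam('scene');b=cam('side')
for n,d in(('scene',a),('side',b)):
    cv2.imwrite(f'pics/{n}0.png',d['frame']); print(n,d['f'],-d['R'].T@d['t'],d['R'][2])
E
```

```text
pics
0.0 [6.24205027e-01 8.11277515e-05 2.30144800e-01] [ 0.70709916  0.70711349 -0.00071796 -0.00087873] 0.08558392351331129
scene 407.2363606312757 [1.28397965 0.46148539 0.89147994] [-0.62982594 -0.35508001 -0.69082376]
side 430.81133295084726 [0.41328946 0.78397258 0.74774886] [ 0.14541975 -0.73062954 -0.66710836]
```

View pics/scene0.png

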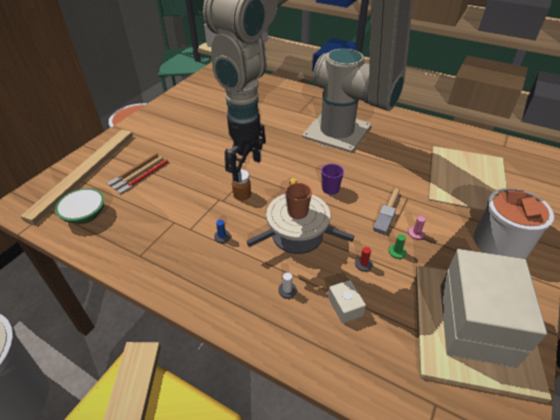

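View pics/side0.png

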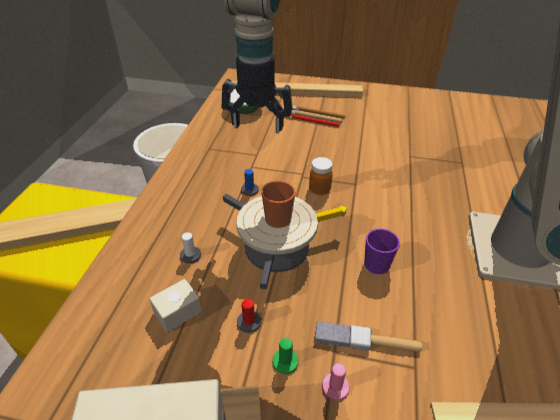

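The scene picture shows the terracotta cup at (298,200) on the disc, with a purple look-alike at (332,180). The red post is at (365,258), and its look-alikes are green (399,246), pink (418,227), blue (221,230) and white (288,285). In the side picture red is at (248,314), the yellow arm's tip at (345,211), and the steel arms at (232,201) and (266,280). I choose red for the target and will check it in a crop while measuring.

```bash
cat > m.py <<'E'
from h import *
def post(d,lo,hi,z=.065,box=None):
    hsv=cv2.cvtColor(d['frame'],cv2.COLOR_BGR2HSV); m=cv2.inRange(hsv,lo,hi)
    if lo[0]==0: m|=cv2.inRange(hsv,(172,lo[1],lo[2]),(180,255,255))
    if box: k=np.zeros_like(m); x,y,w,h=box; k[y:y+h,x:x+w]=1; m*=k
    return m
def measure():
    out={}
    S={}
    for n in('scene','side'):
        d=cam(n); S[n]=d; P=cloud(d); hsv=cv2.cvtColor(d['frame'],cv2.COLOR_BGR2HSV); ok=d['depth']>0
        H,Sa,V=hsv[...,0],hsv[...,1],hsv[...,2]
        C0=np.array([.72,.17]) if 'c' not in out else out['c']
        out[n]=(d,P,hsv)
    return out
E
python3 - <<'E'
from h import *
for n,red,ctr in(('scene',(365,258),(298,215)),('side',(248,314),(277,225))):
    d=cam(n);P=cloud(d);hsv=cv2.cvtColor(d['frame'],cv2.COLOR_BGR2HSV);H,S,V=cv2.split(hsv)
    g=onz(d,*ctr,.09)
    near=np.hypot(P[...,0]-g[0],P[...,1]-g[1])
    m=(near<.13)&(abs(P[...,2]-.09)<.006)&(S<110)
    cnt=max(cv2.findContours(m.astype(np.uint8),0,1)[0],key=cv2.contourArea)
    hull=cv2.convexHull(cnt)[:,0]
    X=np.array([onz(d,*p,.09) for p in hull])[:,:2]
    # circle fit
    from scipy.optimize import least_squares
    f=least_squares(lambda q:np.hypot(*(X-q[:2]).T)-q[2],[g[0],g[1],.09],loss='soft_l1',f_scale=.002).x
    print(n,'disc',f.round(4))
    rr=np.hypot(P[...,0]-f[0],P[...,1]-f[1]);th=np.degrees(np.arctan2(P[...,1]-f[1],P[...,0]-f[0]))
    am=(rr>.1)&(rr<.18)&(P[...,2]>.066)&(P[...,2]<.08)
    k,lab,st,_=cv2.connectedComponentsWithStats(am.astype(np.uint8))
    for i in range(1,k):
        if st[i,4]>15:
            q=P[lab==i]; print(' arm',st[i],'th',np.median(th[lab==i]).round(1),q.mean(0).round(3),'rmax',rr[lab==i].max().round(3),'hsv',np.median(hsv[lab==i],0))
    for nm,c in(('red',((0,150,70),(7,255,255))),('blue',((105,150,50),(125,255,255))),('green',((50,120,50),(85,255,255)))):
        mm=cv2.inRange(hsv,*c)
        if nm=='red': mm|=cv2.inRange(hsv,(173,150,70),(180,255,255))
        mm[(rr<.17)|(rr>.42)|(P[...,2]<.055)|(P[...,2]>.075)]=0
        k,lab,st,ce=cv2.connectedComponentsWithStats(mm)
        for i in range(1,k):
            if st[i,4]>12:
                v,u=np.nonzero((lab==i)&(P[...,2]>.0615))
                if len(u)<5: continue
                p=onz(d,u.mean(),v.mean(),.065);e=p[:2]-f[:2]
                print(' post',nm,st[i],p.round(4),'r',np.hypot(*e).round(3),'th',np.degrees(np.arctan2(e[1],e[0])).round(1))
    # things around
    tb=(rr>.1)&(rr<.4)&(P[...,2]>.012)&(P[...,2]<.2)
    k,lab,st,_=cv2.connectedComponentsWithStats(tb.astype(np.uint8))
    for i in range(1,k):
        if st[i,4]>60: q=P[lab==i];print('  obj',st[i,:4],q.min(0).round(3),q.max(0).round(3))
    if n=='scene': cv2.imwrite('pics/c.png',cv2.resize(d['frame'][150:320,200:440],None,fx=3,fy=3))
E
```

```text
scene disc [0.5584 0.1135 0.0907]
 arm [289 178   8   5  29] th -146.9 [0.421 0.024 0.072] rmax 0.177 hsv [ 22. 164. 202.]
 arm [331 227  23  13 131] th 92.3 [0.552 0.245 0.073] rmax 0.163 hsv [120.  18.  83.]
 arm [246 231  23  14 126] th -27.2 [0.676 0.052 0.073] rmax 0.163 hsv [120.  19.  86.]
 post red [362 247   9   9  64] [0.5698 0.3221 0.065 ] r 0.209 th 86.9
 post blue [217 220   7   8  40] [ 0.6739 -0.0726  0.065 ] r 0.219 th -58.2
 post green [397 235   8   8  46] [0.4844 0.3891 0.065 ] r 0.285 th 105.0
  obj [321 163  23  30] [0.288 0.081 0.012] [0.361 0.15  0.086]
  obj [232 169  19  30] [ 0.464 -0.149  0.012] [ 0.52  -0.094  0.09 ]
  obj [373 188  27  45] [0.234 0.295 0.012] [0.437 0.338 0.026]
  obj [413 216  12  18] [0.373 0.404 0.013] [0.4   0.43  0.069]
  obj [216 219  11  19] [ 0.661 -0.085  0.012] [ 0.685 -0.062  0.069]
  obj [330 227  24  15] [0.543 0.213 0.056] [0.559 0.277 0.077]
  obj [246 231  23  16] [0.646 0.031 0.057] [0.705 0.071 0.078]
  obj [393 234  13  20] [0.469 0.376 0.012] [0.495 0.4   0.07 ]
  obj [359 246  12  21] [0.556 0.305 0.012] [0.582 0.333 
[... 860 characters left out ...]
bj [223 193  22  18] [0.644 0.033 0.057] [0.702 0.071 0.078]
  obj [317 205  30  17] [0.408 0.014 0.056] [0.473 0.066 0.078]
  obj [364 228  36  44] [0.288 0.08  0.012] [0.358 0.152 0.086]
  obj [182 232  14  24] [0.73  0.168 0.013] [0.753 0.193 0.068]
  obj [260 259  12  30] [0.54  0.215 0.057] [0.556 0.278 0.079]
  obj [149 279  53  50] [0.665 0.282 0.012] [0.761 0.378 0.055]
  obj [242 298  14  26] [0.554 0.311 0.012] [0.577 0.335 0.069]
  obj [315 321 108  30] [0.233 0.295 0.012] [0.433 0.34  0.025]
  obj [279 338  15  27] [0.465 0.378 0.012] [0.49  0.402 0.069]
  obj [328 363  18  28] [0.371 0.406 0.012] [0.396 0.429 0.07 ]
  obj [221 385  40  35] [0.498 0.452 0.015] [0.575 0.515 0.024]
```

View pics/c.png

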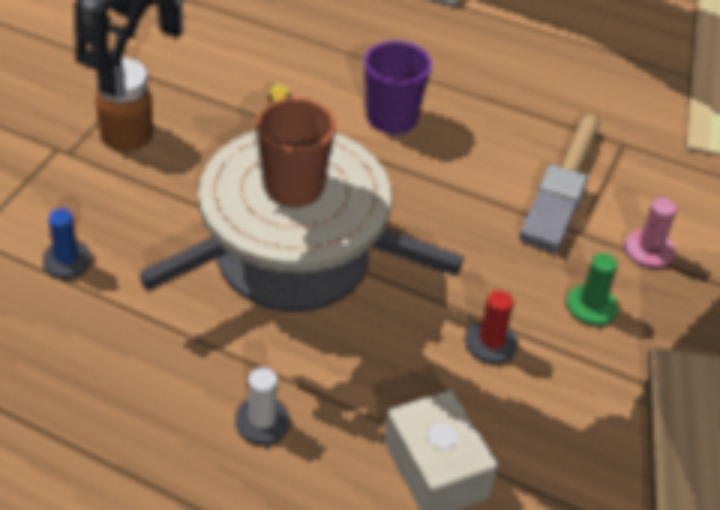

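The crop confirms the red post, at about (497,320) in the crop, on a dark foot outside the sweep. The wheel axis is at about (0.556, 0.1145). Yellow points at -147.5° and red lies at +86.8°, so I need about -126° (clockwise). I'll push yellow on its counter-clockwise side, with the hand staying on the robot's side of the wheel.

step_arm(
  increments=[
    [0,[0.002,-0.03,0],0],
    [0,[0.002,-0.04,0],0],
    [0,[0.002,-0.04,0],0],
    [0,[0,-0.04,0],0],
    [0,[0,-0.007,0],0],
    [0,[0,0,0],0],
    [0,[0,0,0.03],0],
    [0,[0,0,0.03],0],
    [0,[0,0,0.02],0],
    [0,[0,0,0],0],
  ],
)

```text
clock: 1.2
position: [0.467, 0.0061, 0.1485]
eef_rot: [0.707, 0.707, -0.002, -0.002]
ft_force: [-0.3, 0.5, 0.2]
opening: -0.0002
gripper_force: 0.0
```

Run:
```python
from h import *
d=cam('side');cv2.imwrite('pics/s1.png',cv2.resize(d['frame'][60:340,150:500],None,fx=2,fy=2));s=r.get_state();print(s['joints'],s['position'])
```

```text
[-1.25425366e-01  6.11033732e-02 -4.64097858e-01  1.04805876e+00
  6.96398206e-05  1.44542854e+00] [0.4682144  0.00599527 0.15023069]
```

View pics/s1.png

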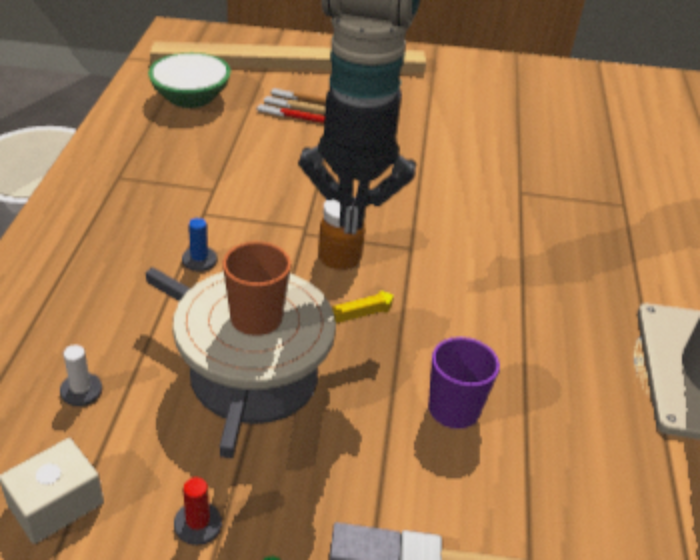

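The side view shows the shut fingers at (350,215) in the crop, above the jar in the image only. The yellow arm's tip is at (390,300) and nothing lies between them. Next I'll go down and work out the sweep.

step_arm(
  increments=[
    [0,[0,0,0.03],0],
    [0,[0,0,0.03],0],
    [0,[0,0,0.02],0],
    [0,[0,0,0.01],0],
    [0,[0,0,0],0],
  ],
)

```text
clock: 1.75
position: [0.4686, 0.0059, 0.0612]
eef_rot: [0.707, 0.707, -0.0, -0.0]
ft_force: [-0.0, 1.0, 0.4]
opening: -0.0
gripper_force: 0.0
```

Run:
```python
import numpy as np
c=np.array([.556,.1145]);p=np.array([.467,.006]);a=-131.
st=[2,2.5,2.5,2.5,3,3,3.5,3.5,3.5,3.5]+[4]*20+[3.5,3.5,3,3,2.5]
for i,s in enumerate(st):
    a-=s;q=c+.145*np.array([np.cos(np.radians(a)),np.sin(np.radians(a))])
    d=(q-p).round(3);p=p+d
    print([0,[round(float(d[1]),3),round(float(d[0]),3),0],0],end=', ' if i%10<9 else '  #%.0f\n'%a)
print(a,p)
```

```text
[0, [0.002, -0.01, 0], 0], [0, [0.005, -0.004, 0], 0], [0, [0.004, -0.005, 0], 0], [0, [0.005, -0.004, 0], 0], [0, [0.006, -0.005, 0], 0], [0, [0.006, -0.004, 0], 0], [0, [0.008, -0.005, 0], 0], [0, [0.008, -0.004, 0], 0], [0, [0.008, -0.003, 0], 0], [0, [0.008, -0.004, 0], 0]  #-160
[0, [0.01, -0.003, 0], 0], [0, [0.01, -0.002, 0], 0], [0, [0.01, -0.002, 0], 0], [0, [0.01, -0.001, 0], 0], [0, [0.01, 0.0, 0], 0], [0, [0.01, 0.0, 0], 0], [0, [0.01, 0.002, 0], 0], [0, [0.01, 0.001, 0], 0], [0, [0.01, 0.003, 0], 0], [0, [0.009, 0.003, 0], 0]  #-200
[0, [0.01, 0.004, 0], 0], [0, [0.009, 0.005, 0], 0], [0, [0.008, 0.005, 0], 0], [0, [0.009, 0.005, 0], 0], [0, [0.008, 0.007, 0], 0], [0, [0.007, 0.007, 0], 0], [0, [0.007, 0.007, 0], 0], [0, [0.007, 0.008, 0], 0], [0, [0.005, 0.008, 0], 0], [0, [0.006, 0.009, 0], 0]  #-240
[0, [0.004, 0.007, 0], 0], [0, [0.003, 0.009, 0], 0], [0, [0.003, 0.007, 0], 0], [0, [0.003, 0.007, 0], 0], [0, [0.001, 0.006, 0], 0], -256.0 [0.521 0.255]
```

step_arm(
  increments=[
    [0,[0.002,-0.01,0.002],0],
    [0,[0.005,-0.004,0],0],
    [0,[0.004,-0.005,0],0],
    [0,[0.005,-0.004,0],0],
    [0,[0.006,-0.005,0],0],
    [0,[0.006,-0.004,0],0],
    [0,[0.008,-0.005,0],0],
    [0,[0.008,-0.004,0],0],
    [0,[0.008,-0.003,0],0],
    [0,[0.008,-0.004,0],0],
  ],
)

```text
clock: 2.75
position: [0.4198, 0.0667, 0.0593]
eef_rot: [0.707, 0.707, 0.0, 0.0]
ft_force: [1.8, -0.5, -0.1]
opening: -0.0
gripper_force: 0.2
```

Run:
```python
from h import *
d=cam('side');cv2.imwrite('pics/s2.png',cv2.resize(d['frame'][60:340,150:500],None,fx=2,fy=2))
```

```text
(no output)
```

View pics/s2.png

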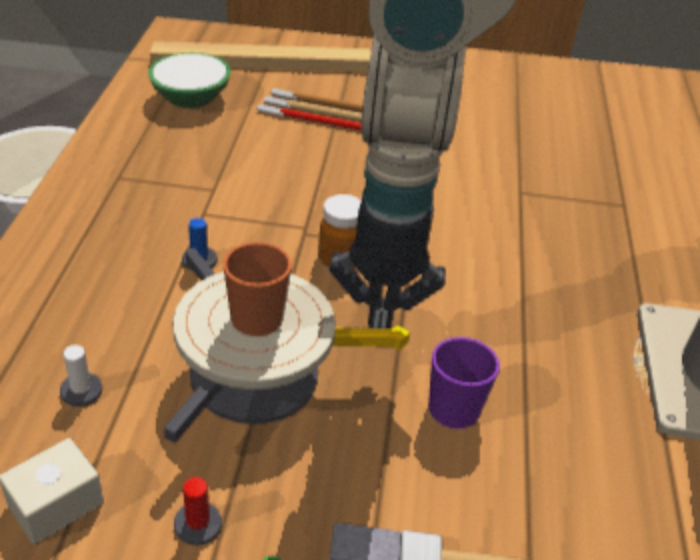

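The fingertip, at (380,318) in the crop, is pushing the yellow arm round. The cup sits still on the centre and the purple cup is clear, so I'll continue.

step_arm(
  increments=[
    [0,[0.01,-0.003,0],0],
    [0,[0.01,-0.002,0],0],
    [0,[0.01,-0.002,0],0],
    [0,[0.01,-0.001,0],0],
    [0,[0.01,0,0],0],
    [0,[0.01,0,0],0],
    [0,[0.01,0.002,0],0],
    [0,[0.01,0.001,0],0],
    [0,[0.01,0.003,0],0],
    [0,[0.009,0.003,0],0],
  ],
)

```text
clock: 3.8
position: [0.4213, 0.1659, 0.0593]
eef_rot: [0.707, 0.707, 0.0, -0.0]
ft_force: [0.1, -1.6, 0.3]
opening: -0.0001
gripper_force: 0.3
```

step_arm(
  increments=[
    [0,[0.01,0.004,0],0],
    [0,[0.009,0.005,0],0],
    [0,[0.008,0.005,0],0],
    [0,[0.009,0.005,0],0],
    [0,[0.008,0.007,0],0],
    [0,[0.007,0.007,0],0],
    [0,[0.006,0.006,0],0],
    [0,[0.005,0.006,0],0],
    [0,[0.003,0.005,0],0],
    [0,[0,0,0],0],
  ],
)

```text
clock: 4.8
position: [0.4721, 0.2305, 0.0595]
eef_rot: [0.707, 0.707, 0.001, 0.0]
ft_force: [0.4, -0.6, 0.9]
opening: -0.0002
gripper_force: 0.0
```

```bash
cat > ang.py <<'E'
from h import *
c=np.array([.556,.1145]);red=np.array([.568,.3227])
def run(save=None):
  res=[]
  for n,cc,rd in(('scene',(.5584,.1135),(.5698,.3221)),('side',(.5541,.1155),(.5658,.3233))):
    d=cam(n);P=cloud(d);cc=np.array(cc);e=np.array(rd)-cc;tr=np.degrees(np.arctan2(e[1],e[0]))
    dd=P[...,:2]-cc;rr=np.hypot(dd[...,0],dd[...,1]);th=np.degrees(np.arctan2(dd[...,1],dd[...,0]))
    hsv=cv2.cvtColor(d['frame'],cv2.COLOR_BGR2HSV)
    ring=(rr>.1)&(rr<.18)&(P[...,2]>.069)&(P[...,2]<.078)
    y=ring&(cv2.inRange(hsv,(18,110,90),(32,255,255))>0); s=ring&(hsv[...,1]<60)
    for nm,m in(('Y',y),('S',s)):
        k,lab,st,_=cv2.connectedComponentsWithStats(m.astype(np.uint8))
        for i in range(1,k):
            if st[i,4]>20: print(n,nm,st[i,4],'th %.1f'%np.median(th[lab==i]),'target %.1f'%tr,'perp of red mm %.1f'%(1e3*np.hypot(*e)*np.sin(np.radians(tr-np.median(th[lab==i])))))
    if save==n: cv2.imwrite('pics/%s_%d.png'%(n,r.get_state()['clock']*10),cv2.resize(d['frame'],None,fx=1.4,fy=1.4))
  s=r.get_state();print(s['clock'],s['position'],s['ft_force'])
E
python3 -c "import ang;ang.run()"
```

```text
scene Y 116 th 116.3 target 86.9 perp of red mm -102.6
scene S 59 th -123.2 target 86.9 perp of red mm -104.8
scene S 100 th -3.7 target 86.9 perp of red mm 208.9
side Y 201 th 116.0 target 86.8 perp of red mm -101.6
side S 126 th -3.3 target 86.8 perp of red mm 208.1
side S 36 th 124.0 target 86.8 perp of red mm -125.9
4.9 [0.47100173 0.22995596 0.0592797 ] [ 0.09457473 -0.01881416 -0.49405347]
```

Run:
```python
import numpy as np
c=np.array([.556,.1145]);p=np.array([.471,.230]);a=126.3
for i,s in enumerate([2,3,3,3,3,2.5,2.,1.5,1.]):
    a-=s;q=c+.144*np.array([np.cos(np.radians(a)),np.sin(np.radians(a))])
    d=(q-p).round(3);p=p+d
    print([0,[round(float(d[1]),3),round(float(d[0]),3),0],0],end=', ')
print(a,p)
```

```text
[0, [0.003, 0.004, 0], 0], [0, [0.005, 0.006, 0], 0], [0, [0.003, 0.007, 0], 0], [0, [0.004, 0.006, 0], 0], [0, [0.003, 0.007, 0], 0], [0, [0.002, 0.006, 0], 0], [0, [0.002, 0.005, 0], 0], [0, [0.001, 0.004, 0], 0], [0, [0.0, 0.002, 0], 0], 105.3 [0.518 0.253]
```

step_arm(
  increments=[
    [0,[0.003,0.004,0],0],
    [0,[0.005,0.006,0],0],
    [0,[0.003,0.007,0],0],
    [0,[0.004,0.006,0],0],
    [0,[0.003,0.007,0],0],
    [0,[0.002,0.006,0],0],
    [0,[0.002,0.005,0],0],
    [0,[0.001,0.004,0],0],
    [0,[0,0.002,0],0],
    [0,[0,0,0],0],
  ],
)

```text
clock: 5.9
position: [0.5184, 0.2531, 0.0594]
eef_rot: [0.707, 0.707, 0.0, 0.0]
ft_force: [0.0, 0.0, -0.0]
opening: -0.0002
gripper_force: 0.0
```

```bash
python3 -c "import ang;ang.run('side')"
```

```text
scene Y 130 th 96.7 target 86.9 perp of red mm -35.8
scene S 90 th -23.5 target 86.9 perp of red mm 195.8
side Y 154 th 96.3 target 86.8 perp of red mm -34.5
side S 113 th -23.0 target 86.8 perp of red mm 195.8
side S 129 th -144.1 target 86.8 perp of red mm -161.4
side S 32 th 104.3 target 86.8 perp of red mm -62.7
6.0 [0.51792637 0.25293128 0.0593121 ] [-0.93650701 -1.15443811 -0.06191583]
```

step_arm(
  increments=[
    [0,[0.001,0.002,0],0],
    [0,[0.001,0.003,0],0],
    [0,[0,0.003,0],0],
    [0,[0.001,0.003,0],0],
    [0,[0,0.003,0],0],
    [0,[0,0.003,0],0],
    [0,[0,0.002,0],0],
    [0,[0,0.001,0],0],
    [0,[0,0.001,0],0],
    [0,[0,0,0],0],
  ],
)

```text
clock: 7.0
position: [0.5392, 0.256, 0.0593]
eef_rot: [0.707, 0.707, 0.0, 0.0]
ft_force: [-0.1, -0.0, -1.2]
opening: 0.0001
gripper_force: 0.0
```

```bash
python3 -c "import ang;ang.run()"
```

```text
scene Y 129 th 88.3 target 86.9 perp of red mm -5.2
scene S 98 th -31.4 target 86.9 perp of red mm 184.0
side Y 136 th 88.0 target 86.8 perp of red mm -4.6
side S 100 th -31.2 target 86.8 perp of red mm 183.7
side S 132 th -152.3 target 86.8 perp of red mm -178.5
side S 30 th 96.5 target 86.8 perp of red mm -35.1
7.1 [0.53908448 0.25592257 0.05935118] [-0.14577058  0.39887187 -0.56245318]
```

Almost there: about 3 mm more at the fingertip, then back off sideways and lift.

step_arm(
  increments=[
    [0,[0,0.001,0],0],
    [0,[0,0.001,0],0],
    [0,[0,0.001,0],0],
    [0,[0,0.0005,0],0],
    [0,[0,0,0],0],
    [0,[0,-0.005,0],0],
    [0,[0,-0.015,0],0],
    [0,[0,-0.015,0],0],
    [0,[0,0,0],0],
  ],
)

```text
clock: 8.0
position: [0.5049, 0.2556, 0.0588]
eef_rot: [0.707, 0.707, -0.001, -0.001]
ft_force: [-0.6, 0.0, 0.2]
opening: -0.0003
gripper_force: 0.0
```

```bash
python3 -c "import ang;ang.run('scene')"
```

```text
scene Y 128 th 87.0 target 86.9 perp of red mm -0.6
scene S 96 th -32.8 target 86.9 perp of red mm 181.6
side Y 191 th 86.7 target 86.8 perp of red mm 0.2
side S 103 th -32.6 target 86.8 perp of red mm 181.4
side S 132 th -153.6 target 86.8 perp of red mm -180.9
side S 33 th 108.1 target 86.8 perp of red mm -75.8
8.1 [0.50764404 0.2560991  0.05946552] [ 0.30001     0.19061521 -0.74800186]
```

Aligned within 1 mm; now lift straight up and check.

step_arm(
  increments=[
    [0,[0,0,-0.02],0],
    [0,[0,0,-0.04],0],
    [0,[0,0,-0.04],0],
    [0,[0,0,-0.04],0],
    [0,[0,0,-0.04],0],
    [0,[0,0,-0.02],0],
    [0,[0,0,0],0],
    [0,[0,0,0],0],
  ],
)

```text
clock: 8.9
position: [0.5083, 0.256, 0.2594]
eef_rot: [0.707, 0.707, 0.001, 0.0]
ft_force: [-0.4, -0.6, -0.1]
opening: 0.0001
gripper_force: 0.0
```

```bash
python3 -c "import ang;ang.run('side')"; ls pics
```

```text
scene Y 128 th 87.1 target 86.9 perp of red mm -0.8
scene S 100 th -32.6 target 86.9 perp of red mm 181.8
side Y 219 th 87.0 target 86.8 perp of red mm -0.8
side S 100 th -32.6 target 86.8 perp of red mm 181.4
side S 132 th -153.4 target 86.8 perp of red mm -180.6
9.0 [0.50684628 0.25561144 0.25744679] [-1.02041153 -0.99402021 -0.28983058]
c.png
s1.png
s2.png
scene0.png
scene_80.png
side0.png
side_60.png
side_90.png
```

View pics/side_90.png

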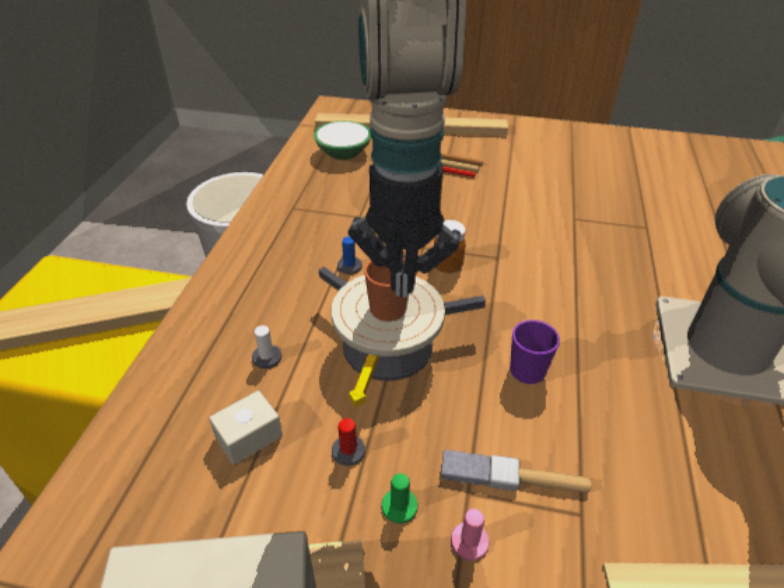

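The yellow tip at (358,397) points at the red post (347,435). The cup is upright on the disc centre (388,290), the other things have not moved, and the hand is clear above.

```bash
python3 -c "
from cell import r
print(r.hand_in())"
```

```text
the job is handed in; nothing more can be done
None
```

The job is handed in: the yellow arm points at the red post (measured within about 1 mm), the cup rode round untouched, and the hand is clear; the hand-in returned no verdict.

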